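# Hook out the brush-holder tote

### The arm

A 6-joint arm with a two-finger parallel gripper is mounted at the origin on the work surface. World frame = base frame: x ahead of the robot, y to its left, z up, the work surface at z = 0. Lengths are in m, angles in rad, forces in N, time in s.
With the tool pointing down it reaches from about 0.4 to 0.825 m from the base axis. Payload 7 kg.
Tool frame: the origin (TCP) lies at the very end of the fingers, on their centre line; the grasp point (between the pads) lies 19 mm behind it (ctrl.hold_point_z is the distance from the TCP to the grasp point, in m); z points along the fingers, y is the direction in which the jaws open and shut (so a half turn about z gives the same grasp; the last joint's range is limited). The gripper opens to 85 mm and grips with 20 to 120 N. Pads are 22 mm wide; open, the fingers measure 114 mm over their backs; the gripper's body (76 mm by 85 mm) begins 54 mm behind the grasp point. The pads swing forward as they close: fully open they stand 13 mm farther back than shut.
Start: joints at [1.535, 0.359, 0.012, 0, -1.224, -0.288], TCP at [0.215, 0.64, 0.231] pointing down, gripper open.
Joint ranges: [-3.07, 3.07], [-1.43, 2.12], [-1.02, 1.25], [-3.03, 1.67], [-3.05, -0], [-3.03, 3.03]. Speed limits (rad/s): [2.39, 2.39, 3.01, 3.14, 3.14, 3.14].

### API

Orientations are given as [roll, pitch, yaw] about the fixed x, y, z axes, in that order (R = Rz(yaw) Ry(pitch) Rx(roll)).
In Python, from cell import ctrl gives the robot as it stands.
- The arm moves only by the tool arm_command, never from a script. Its arguments are lists of equal length, an entry for each row: "delta_pos": the shift along the world's x, y, z in units of 30 mm (1.0 is 30 mm), a list of three; "rot": the turn, a rotation vector about the world's x, y, z in units of 5 degrees (1.0 is 5 degrees), a list of three. A call has 1 to 12 rows; each row is the pose to reach, as a shift and turn from the pose commanded when the call began; what a row does not reach only later rows make up. A row lasts 1/8 s, in which the tool goes at most 62.5 mm and 10.7 degrees, less where a joint would pass 70% of its speed; a pose out of reach is approached as far as the arm can. A call with a gripper value outside its range is refused whole. "jaw" is the finger opening in mm, from 0 to 85.4, set as the call begins (left out, the last holds). The fingers move at their own pace and stop on an object; the grip force is fixed at half the most. Time passes only in rows, so rows that repeat a pose let the fingers close. It gives the time, the measured TCP pose, the force and the opening at its end, in the units of the state.
- ctrl.get_state(): the state, without advancing time (a new reading comes with each control period).
- ctrl.capture(name): name is "side" or "top" or "wrist"; returns (picture, depth): 384x512x3 uint8, blue, green, red; 384x512 float32, m along the optical axis (not along the pixel's ray), 0 where there is no reading.
- ctrl.camera_info(name): a dict with "fovy" (degrees; the focal length in pixels is half the picture's height over the tangent of half this angle, whatever the lens; pixels are square), "cx", "cy" (the principal point, pixels), "dist" ([k1, k2, p1, p2, k3] as OpenCV has them; the pictures are not rectified), "R" (3x3) and "t" (3): a world point X has camera coordinates R X + t. Camera axes: x right, y down, z forward; pixel columns grow to the right and rows downward; lengths in m; the calibration is good to about 2 mm. A picture is of the moment at which its call begins: read the wrist's pose just before it. camera_info takes no time and is no camera call; for the wrist camera it gives the pose at the moment of the call.
- ctrl.hand_in(): hands the job in, once; it reports no verdict.
The state is a dict: "time_s": time; "q": joint angles; "qd": joint speeds; "joint_torque": joint torques, N m; "tcp_pos": TCP position; "tcp_rot": TCP orientation; "contact_force": force on the tool from outside, world axes, zero at the start; "moment": the same for the moment, N m; "grip_width": finger opening in m.
Only numpy, scipy, OpenCV 4.12 (cv2) and the standard library are available. Lean on these libraries where they do the work, as an engineer would, in place of code of your own. Each camera call takes 0.05 s, during which the arm holds its last target.

### The job

Pick up the red-handled pull hook, hook its turned-down blade over the front lip of the blue tote that holds the brass carbon-brush holder, and drag that tote straight forward out of the wire-roofed bays until its front face stands over the green strip at the front of the pine ledge. Pull with the hook only, never touching a tote with the gripper, and leave the tote with the glass tubes where it is. Then set the hook down upright on its flat handle on the bench, clear of the ledge, and let go.

Things in the scene. Friction and masses are not known exactly. Their poses are not given: they have to be found in the camera images.
- hook_grip (a point): Centre of the loose pull hook's red handle block, 80 (x) x 24 (y) x 46 mm high, standing on its flat underside, 0.25 kg. Own x points to the blade, z up. An 8 mm steel bar runs along x, axis 17 mm above this point, to a turned-down blade 140 mm ahead of it: 4 mm thick, 36 mm wide, lower edge 17 mm below this point and 30 mm below the bar's underside. Balances 20 mm ahead.
- brush_tote: Loose open blue tote, about 0.45 kg, with a brass brush holder with black top (78 mm high) fixed at its rear. Origin: under the middle of its front face (robot side). Own x points to its back, z up. 130 (x) x 104 (y) mm, walls 55 mm high, front wall 8 mm thick, floor 6; empty inside from x = 8 to 75 mm. Stands in one of three bays, 7 mm play each side; slides by friction.
- tube_tote: The same blue tote with the same origin, axes and sizes, but with two upright clear glass tubes in a dark wood block at its rear (104 mm high). To be left alone. The remaining bay holds a domed chrome rotor cover.
- ledge: Fixed pine ledge, 20 mm high, 280 (x) x 400 (y) mm. Origin: at bench height under the middle of the green strip along its front; x points to the back, z up. Strip: x = -20 (front edge) to +20 mm. Bays at y = -125, 0, 125 mm between 25 mm guides from x = 55 mm. Wire roof 162 to 169 mm above the bench from x = 45 mm back, corner posts at y = +-195 mm. Tote fronts start at x = 75 to 105 mm.
Things that resemble listed ones, but are neither listed nor needed, are in the scene too. Of the things like the part that bears hook_grip, leave any that is pink; of the rest the smaller one is meant.

How it is judged:
By the outcome, as a careful person would: the job done as asked, in the order asked, and still so for the second after the job is handed in, with the robot touching nothing.
It also fails if it takes over 58 s, if anything falls off the work surface, if the arm or the gripper's body presses on something with over 40 N, if the wrist force passes 120 N, or if a joint passes its speed limit or range.

## Working session

There is one attempt and no reset: what is moved stays moved. The work goes in short steps, Python scripts to look and compute and a tool call to move; the robot and the scene stay as the last step left them, time stands still between calls to the robot, and variables do not carry over. Pictures are saved under pics/ and viewed, and the job is handed in when it is done.

Besides the shell and the picture viewer there is one more tool, called after ">>>" in YAML: its name, and indented under it one key for each argument. arm_command: Moves the arm, as the interface text tells. Its arguments: {"type":"object","properties":{"delta_pos":{"type":"array"},"rot":{"type":"array"},"jaw":{"type":"number"}},"required":["delta_pos","rot"]}

```bash
mkdir -p pics; cat > h.py <<'E'
import numpy as np, cv2
from cell import ctrl
def K(i):
    f=192/np.tan(np.radians(i["fovy"])/2); return np.array([[f,0,i["cx"]],[0,f,i["cy"]],[0,0,1]])
def cloud(i,dep):
    v,u=np.mgrid[0:384,0:512]
    p=cv2.undistortPoints(np.stack([u,v],-1).reshape(-1,1,2).astype(np.float64),K(i),np.array(i["dist"],float)).reshape(384,512,2)
    c=np.dstack([p*dep[...,None],dep]); R=np.array(i["R"]);t=np.array(i["t"])
    return (c-t)@R
def shot(n,tag):
    i=ctrl.camera_info(n); im,d=ctrl.capture(n); cv2.imwrite(f"pics/{tag}.png",im); np.savez(f"{tag}.npz",im=im,d=d,P=cloud(i,d),R=i["R"],t=i["t"]); return i,im,d
E
python3 - <<'E'
from h import *
for n in("side","top","wrist"):
    i,im,d=shot(n,n+"0"); print(n,i)
print(ctrl.get_state())
E
```

```text
side {'fovy': 44.53154088310534, 'cx': 250.26242529448825, 'cy': 188.01177882283415, 'dist': array([-0.14753523,  0.        ,  0.        ,  0.        ,  0.        ]), 'R': array([[-0.9978381 , -0.06568009, -0.00229072],
       [-0.04615078,  0.72510467, -0.68709048],
       [ 0.04678918, -0.68549934, -0.72656825]]), 't': array([0.4771282 , 0.18182382, 1.12672763])}
top {'fovy': 51.327124959678564, 'cx': 256.75798379112297, 'cy': 193.71686555160682, 'dist': array([0.01540861, 0.        , 0.        , 0.        , 0.        ]), 'R': array([[-2.85603904e-02, -9.99589498e-01, -2.26706163e-03],
       [-9.95056556e-01,  2.86465347e-02, -9.50885233e-02],
       [ 9.51144328e-02, -4.59910808e-04, -9.95466239e-01]]), 't': array([-0.13912902,  0.50180102,  1.16930577])}
wrist {'fovy': 70.93178870707396, 'cx': 256.6353887120841, 'cy': 189.49387899078923, 'dist': array([0.00831067, 0.        , 0.        , 0.        , 0.        ]), 'R': array([[-0.31943703, -0.94760543,  0.00198585],
       [-0.90846323,  0.30683698,  0.28380561],
       [-0.26954507,  0.08885394, -0.95887978]]), 't': array([ 0.67425652, -0.03769518,  0.3798551 ])}
{'time_s': 0.15, 'q': array([ 1.53515408e+00,  3.59224890e-01,  1.13092728e-02, -2.49803544e-04,
       -1.22406069e+00, -2.88108856e-01]), 'qd': array([ 0.00070758, -0.00189978,  0.00036618,  0.00121781, -0.00140272,
        0.00045628]), 'joint_torque': array([-8.63754085e-04, -5.83879101e+01,  2.93648332e+01,  6.94048494e+00,
       -4.26999817e-03,  4.39806485e-07]), 'tcp_pos': array([0.21464114, 0.63961603, 0.23059551]), 'tcp_rot': array([ 3.14039457e+00, -1.10123957e-04, -3.23836066e-01]), 'contact_force': array([-0.21877536, -0.17614199, -0.41384528]), 'moment': array([-0.02838371,  0.02244368,  0.05945736]), 'grip_width': 0.0854524133822726}
```

View pics/side0.png

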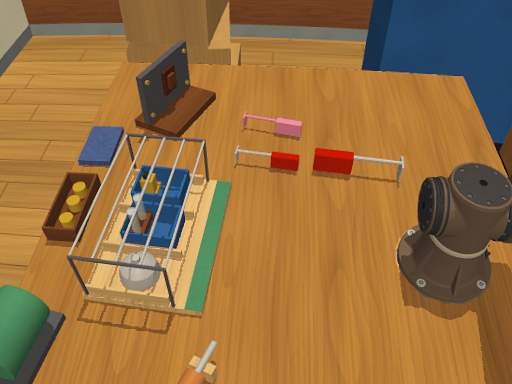

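View pics/top0.png

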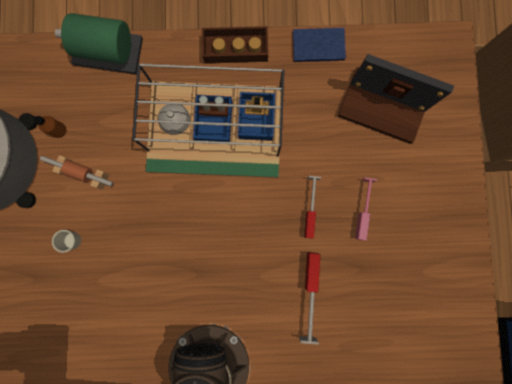

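View pics/wrist0.png

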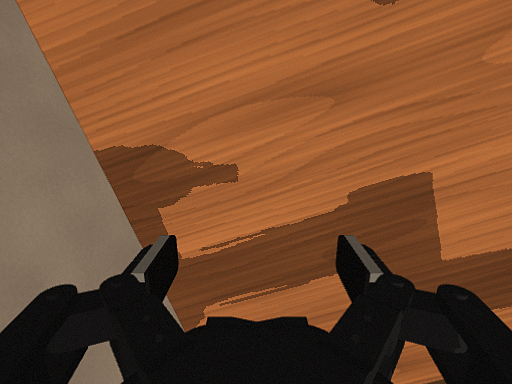

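The top view has the small red hook at about (311,225) with its blade at (315,178). The brass brush holder is in the right bay's tote at (257,105), the tubes are in the middle bay at (212,115), and the green strip runs along row 165. The large red hook at (313,272) and the pink one are decoys.

```bash
python3 - <<'E'
from h import *
def hsv(im): return cv2.cvtColor(im,cv2.COLOR_BGR2HSV)
for n in("top0","side0"):
    z=np.load(n+".npz"); im,P=z["im"],z["P"]; H=hsv(im)
    print(n)
    red=((H[...,0]<5)|(H[...,0]>175))&(H[...,1]>200)&(H[...,2]>90)
    nn,l,s,c=cv2.connectedComponentsWithStats(red.astype(np.uint8))
    for k in range(1,nn):
        if s[k,4]>60:
            p=P[l==k]; t=p[p[:,2]>np.percentile(p[:,2],90)-.006]
            r=cv2.minAreaRect((t[:,:2]*1000).astype(np.float32))
            print("red",s[k],p.mean(0).round(4),np.percentile(p[:,2],[5,50,95]).round(3),"top",len(t),r)
    g=(H[...,0]>60)&(H[...,0]<90)&(H[...,1]>100)&(P[...,2]<.05)&(P[...,2]>.005)
    nn,l,s,c=cv2.connectedComponentsWithStats(g.astype(np.uint8)); k=1+np.argmax(s[1:,4]); p=P[l==k]
    print("green",s[k],cv2.minAreaRect((p[:,:2]*1000).astype(np.float32)),np.median(p[:,2]))
    b=(H[...,0]>100)&(H[...,0]<125)&(H[...,1]>130)&(P[...,2]>.06)&(P[...,2]<.09)
    nn,l,s,c=cv2.connectedComponentsWithStats(b.astype(np.uint8))
    for k in range(1,nn):
        if s[k,4]>15:
            p=P[l==k]; print("blue",s[k],p.min(0).round(3),p.max(0).round(3),np.median(p[:,2]))
    br=(H[...,0]>15)&(H[...,0]<32)&(H[...,1]>120)&(P[...,2]>.04)&(P[...,0]>.6)&(P[...,2]<.12)
    print("brass",np.median(P[br],0), br.sum())
    x0,y0,x1,y1=(130,50,350,260) if n=="top0" else (60,90,420,320)
    c=im[y0:y1,x0:x1]; c=cv2.resize(c,None,fx=min(800/(x1-x0),600/(y1-y0)),fy=min(800/(x1-x0),600/(y1-y0)),interpolation=cv2.INTER_CUBIC); cv2.imwrite(f"pics/{n}c.png",c)
E
```

```text
top0
red [306 212   9  26 137] [ 0.4028 -0.3055  0.0461] [0.043 0.046 0.05 ] top 129 ((401.77740478515625, -305.5163879394531), (20.34183692932129, 73.6920166015625), 82.6281967163086)
red [307 253  13  39 291] [ 0.2687 -0.3059  0.0629] [0.059 0.063 0.066] top 272 ((267.0208740234375, -306.26031494140625), (30.209609985351562, 105.68930053710938), 84.62699890136719)
green [247 167   7   7  14] ((568.9772338867188, -135.87632751464844), (10.634584426879883, 22.94706916809082), 62.98662185668945) 0.02120486939209802
blue [241  93  33  12  89] [ 0.754 -0.209  0.06 ] [ 0.791 -0.115  0.079] 0.07130040453325218
blue [224  97   7   6  20] [ 0.762 -0.083  0.063] [ 0.78  -0.065  0.08 ] 0.07398875348119097
blue [195 107   3  14  25] [0.713 0.015 0.06 ] [0.755 0.02  0.079] 0.07258135455734094
blue [228 108   3  14  28] [ 0.707 -0.083  0.063] [ 0.745 -0.076  0.08 ] 0.07592514368688663
blue [272 109   2  15  16] [ 0.697 -0.208  0.07 ] [ 0.74  -0.204  0.078] 0.07486820155838309
blue [194 126  36  15 168] [ 0.652 -0.078  0.061] [0.699 0.024 0.08 ] 0.07444064611844681
blue [239 127  34  11 146] [ 0.
[... 808 characters left out ...]
248801311751
blue [154 167  18   7  93] [ 0.703 -0.213  0.06 ] [ 0.752 -0.201  0.079] 0.07103181834561453
blue [165 169  24  33 274] [ 0.656 -0.209  0.06 ] [ 0.703 -0.1    0.081] 0.07337678326180543
blue [143 193  20   7  97] [ 0.708 -0.116  0.06 ] [ 0.761 -0.106  0.08 ] 0.07023219425020795
blue [143 201  17   8  93] [ 0.711 -0.087  0.06 ] [ 0.752 -0.075  0.08 ] 0.07211220066963336
blue [151 203  31  41 315] [ 0.654 -0.081  0.06 ] [0.713 0.028 0.082] 0.07471020947139492
blue [120 216  10  21  74] [ 0.775 -0.034  0.06 ] [0.788 0.019 0.08 ] 0.07182911605090711
blue [127 232  22   8 115] [0.717 0.012 0.06 ] [0.772 0.024 0.079] 0.07105043110537292
brass [ 0.81392235 -1.13007102  0.06160366] 2630
```

View pics/top0c.png

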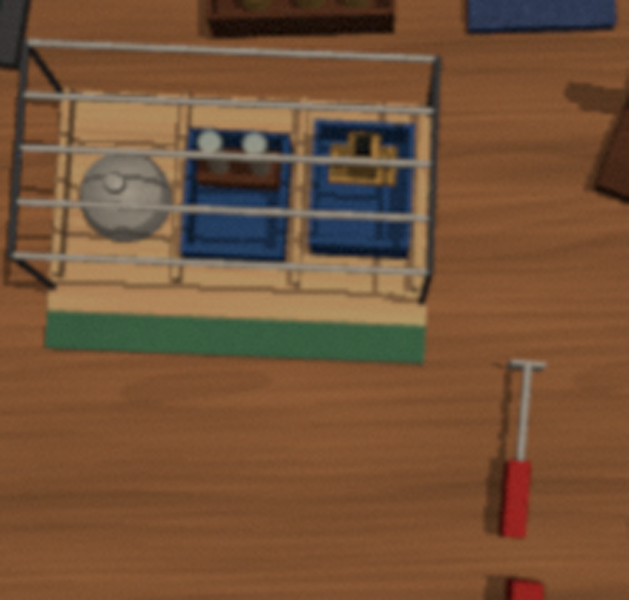

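View pics/side0c.png

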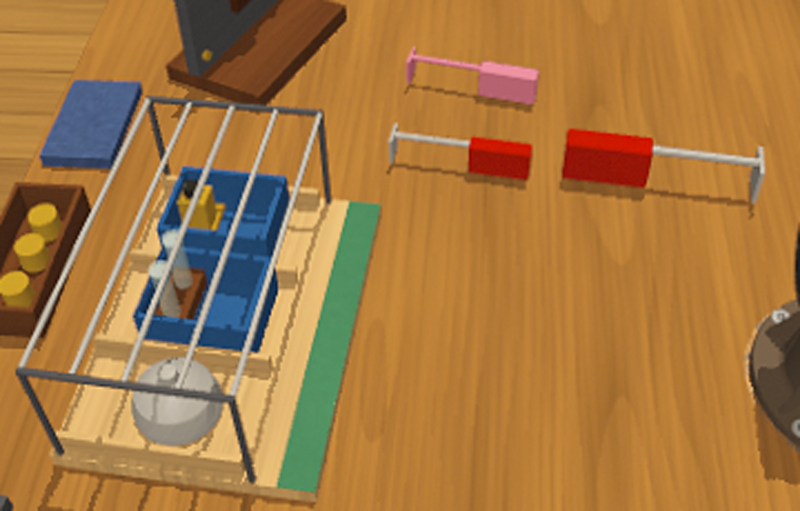

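```bash
cat >> h.py <<'E'
def ray(i,uv,zp):
    uv=np.asarray(uv,float).reshape(-1,1,2)
    p=cv2.undistortPoints(uv,K(i),np.array(i["dist"],float)).reshape(-1,2)
    R=np.array(i["R"]);t=np.array(i["t"]); C=-R.T@t; d=np.c_[p,np.ones(len(p))]@R
    s=(np.asarray(zp)-C[2])/d[:,2]; return C+d*s[:,None]
def hsv(im): return cv2.cvtColor(im,cv2.COLOR_BGR2HSV)
E
python3 - <<'E'
from h import *
# green strip edges
for n in("top","side"):
    i=ctrl.camera_info(n); im=np.load(n+"0.npz")["im"]; H=hsv(im)
    g=((H[...,0]>55)&(H[...,0]<95)&(H[...,1]>90)).astype(np.uint8)
    if n=="top": g[:150]=0
    else: g[:,:180]=0; g[:175]=0; g[:,240:]=0
    nn,l,s,c=cv2.connectedComponentsWithStats(g); k=1+np.argmax(s[1:,4]); 
    m=l==k
    v,u=np.nonzero(m); X=ray(i,np.c_[u,v],.02)
    r=cv2.minAreaRect((X[:,:2]*1000).astype(np.float32)); print(n,s[k],r,X.mean(0))
    # edge fits
    B=np.c_[X[:,1],X[:,0]]
    bins=np.round(X[:,1]/.005)
    lo=[];hi=[]
    for b in np.unique(bins)[2:-2]:
        q=X[bins==b]; lo.append((q[:,1].mean(),q[:,0].min())); hi.append((q[:,1].mean(),q[:,0].max()))
    for e in(lo,hi):
        e=np.array(e); f=np.polyfit(e[:,0],e[:,1],1); print("  x=",f[1].round(4),"+",f[0].round(4),"y; deg",np.degrees(np.arctan(f[0])).round(2))
    # hook: red handle mask all + steel
    red=(((H[...,0]<6)|(H[...,0]>174))&(H[...,1]>180)&(H[...,2]>70)).astype(np.uint8)
    nn,l,s,c=cv2.connectedComponentsWithStats(red)
    ks=[k for k in range(1,nn) if s[k,4]>60]
    k=min(ks,key=lambda k:s[k,4]); v,u=np.nonzero(l==k); X=ray(i,np.c_[u,v],.046)
    print("  handle",s[k],cv2.minAreaRect((X[:,:2]*1000).astype(np.float32)),X.mean(0))
    if n=="top":
        st=((H[...,1]<70)&(H[...,2]>80)).astype(np.uint8); st[:,:300]=0; st[:,325:]=0; st[:170]=0; st[212:]=0
        v,u=np.nonzero(st); X=ray(i,np.c_[u,v],.045); bar=X[X[:,0]<.51]
        f=np.polyfit(bar[:,0],bar[:,1],1); print("  bar y=",f,"deg",np.degrees(np.arctan(f[0])),len(bar)); bl=X[X[:,0]>X[:,0].max()-.008]; print("  blade",bl.mean(0),bl.min(0),bl.max(0))
E
```

```text
top [ 147  160  131   16 1360] ((580.5016479492188, -20.388580322265625), (392.0249328613281, 32.40362548828125), 86.01467895507812) [ 0.58072226 -0.02000593  0.02      ]
  x= 0.5675 + 0.0693 y; deg 3.97
  x= 0.5968 + 0.0689 y; deg 3.94
  handle [305 211  11  27 225] ((401.9949951171875, -306.01995849609375), (24.57457733154297, 75.9459228515625), 82.79322814941406) [ 0.40192032 -0.30596658  0.046     ]
  bar y= [-0.13460351 -0.25192791] deg -7.666135993664073 50
  blade [ 0.53960744 -0.32291916  0.045     ] [ 0.53672437 -0.33788592  0.045     ] [ 0.54350799 -0.30850623  0.045     ]
side [ 185  181   46  130 1982] ((580.113037109375, -22.6319580078125), (397.1886291503906, 38.33882522583008), 86.18700408935547) [ 5.81459051e-01 -5.35617857e-04  2.00000000e-02]
  x= 0.5637 + 0.0663 y; deg 3.79
  x= 0.5993 + 0.0714 y; deg 4.09
  handle [271 152  28  19 420] ((402.5199279785156, -286.9802551269531), (62.99481964111328, 78.5064468383789), 83.18865203857422) [ 0.40180044 -0.2866948   0.046     ]
```

>>> arm_command:
  delta_pos:
    - [0.9,-1.8,0]
    - [1.9,-3.6,0]
    - [2.85,-5.4,0]
    - [3.8,-7.2,0]
    - [4.75,-9,0]
    - [5.7,-10.8,0]
    - [6.65,-12.6,0]
    - [7.6,-14.4,0]
    - [8.5,-16.2,0]
    - [9.5,-18,0]
    - [9.5,-18,0]
  rot:
    - [0,0,-1.6]
    - [0,0,-3.2]
    - [0,0,-4.8]
    - [0,0,-6.4]
    - [0,0,-8]
    - [0,0,-9.6]
    - [0,0,-11.2]
    - [0,0,-12.8]
    - [0,0,-14.4]
    - [0,0,-16]
    - [0,0,-16]
  jaw: 85

```text
time_s: 1.52
tcp_pos: [0.5007, 0.0963, 0.2309]
tcp_rot: [3.141, -0.001, -1.728]
contact_force: [0.0, -0.3, -0.7]
grip_width: 0.0852
```

>>> arm_command:
  delta_pos:
    - [-0.35,-1.5,0]
    - [-0.7,-3,0]
    - [-1.04,-4.5,0]
    - [-1.4,-6,-0.2]
    - [-1.75,-7.5,-0.4]
    - [-2.1,-9,-0.6]
    - [-2.5,-10.5,-0.8]
    - [-2.8,-12,-1]
    - [-3.12,-13.4,-1]
    - [-3.12,-13.4,-1]
    - [-3.12,-13.4,-1]
  rot:
    - [0,0,-2]
    - [0,0,-4]
    - [0,0,-6]
    - [0,0,-8]
    - [0,0,-10]
    - [0,0,-12]
    - [0,0,-14]
    - [0,0,-16]
    - [0,0,-17.7]
    - [0,0,-17.7]
    - [0,0,-17.7]

```text
time_s: 2.9
tcp_pos: [0.4062, -0.3016, 0.2011]
tcp_rot: [3.141, -0.0, 3.02]
contact_force: [0.4, 1.3, 0.8]
grip_width: 0.0849
```

```bash
python3 - <<'E'
from h import *
print(ctrl.get_state())
shot("wrist","w1")
i=ctrl.camera_info("wrist");im=np.load("w1.npz")["im"];H=hsv(im)
red=(((H[...,0]<6)|(H[...,0]>174))&(H[...,1]>150)&(H[...,2]>60)).astype(np.uint8)
nn,l,s,c=cv2.connectedComponentsWithStats(red)
for k in range(1,nn):
    if s[k,4]>300:
        v,u=np.nonzero(l==k); X=ray(i,np.c_[u,v],.046); r=cv2.minAreaRect((X[:,:2]*1000).astype(np.float32)); print(s[k],r)
E
```

```text
{'time_s': 2.9, 'q': array([-2.49976267e-01,  1.02831510e-01, -3.98403044e-01, -2.40284820e-04,
       -1.06991620e+00, -1.44256274e+00]), 'qd': array([ 0.01932603, -0.00702906, -0.00260232,  0.00020517,  0.00084153,
        0.00152622]), 'joint_torque': array([-8.08096044e-01, -3.54093146e+01,  2.74646026e+01,  6.51028946e+00,
       -1.48409104e-03, -2.47886806e-02]), 'tcp_pos': array([ 0.40619278, -0.30157928,  0.20111788]), 'tcp_rot': array([ 3.14133833e+00, -3.24581296e-04,  3.01973459e+00]), 'contact_force': array([0.44051211, 1.28402708, 0.84564953]), 'moment': array([-0.00284398, -0.00835038, -0.0107824 ]), 'grip_width': 0.08492690605878443}
[ 212    0   40   97 3321] ((275.5755615234375, -309.81866455078125), (35.28908920288086, 86.65007019042969), 84.08759307861328)
[ 240  134   22   72 1479] ((400.0008544921875, -307.6593017578125), (23.80195426940918, 81.94767761230469), 82.98990631103516)
```

View pics/w1.png

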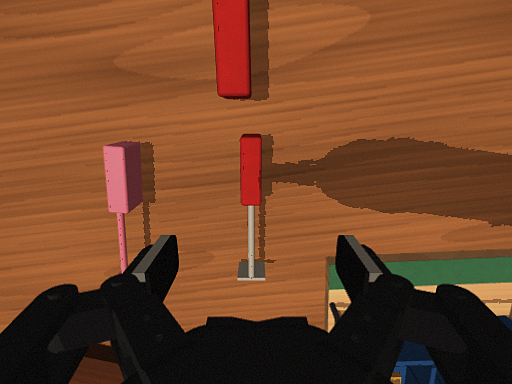

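>>> arm_command:
  delta_pos:
    - [-0.03,-0.16,-1]
    - [-0.03,-0.16,-2.3]
    - [-0.03,-0.16,-3.6]
    - [-0.03,-0.16,-4.9]
    - [-0.03,-0.16,-5.7]
    - [-0.03,-0.16,-6.2]
    - [-0.03,-0.16,-6.35]
    - [-0.03,-0.16,-6.35]
  rot:
    - [0,0,0]
    - [0,0,0]
    - [0,0,0]
    - [0,0,0]
    - [0,0,0]
    - [0,0,0]
    - [0,0,0]
    - [0,0,0]

```text
time_s: 3.95
tcp_pos: [0.4058, -0.3068, 0.0113]
tcp_rot: [-3.141, 0.001, 3.019]
contact_force: [-0.4, -0.1, 0.3]
grip_width: 0.0847
```

>>> arm_command:
  delta_pos:
    - [0,0,0]
    - [0,0,0]
    - [0,0,0]
    - [0,0,0]
    - [0,0,0]
    - [0,0,0]
  rot:
    - [0,0,0]
    - [0,0,0]
    - [0,0,0]
    - [0,0,0]
    - [0,0,0]
    - [0,0,0]
  jaw: 10

```text
time_s: 4.7
tcp_pos: [0.4056, -0.3071, 0.0113]
tcp_rot: [-3.141, 0.001, 3.019]
contact_force: [-1.4, 0.7, 6.8]
grip_width: 0.0234
```

```bash
python3 - <<'E'
from h import *
shot("side","s2");shot("wrist","w2");s=ctrl.get_state();print(s["tcp_pos"],s["tcp_rot"],s["grip_width"],s["contact_force"])
a=np.load("s2.npz")["im"][90:260,150:420]; cv2.imwrite("pics/s2c.png",cv2.resize(a,None,fx=2.9,fy=2.9))
# tote fronts from earlier clouds in the ledge frame
O=np.array([.5803,-.021]);y=np.radians(-3.9);Rl=np.array([[np.cos(y),np.sin(y)],[-np.sin(y),np.cos(y)]])
for n in("top","side"):
    i=ctrl.camera_info(n);z=np.load(n+"0.npz");im,P=z["im"],z["P"];H=hsv(im)
    b=(H[...,0]>100)&(H[...,0]<125)&(H[...,1]>130)&(P[...,0]>.6)&(P[...,0]<.85)&(abs(P[...,1])<.25)
    v,u=np.nonzero(b);X=P[b];L=(X[:,:2]-O)@Rl.T
    for lo,hi in((-.19,-.065),(-.06,.06)):
        for zc in(.071,):
            q=(L[:,1]>lo)&(L[:,1]<hi)&(X[:,2]>.066)&(X[:,2]<.085)
            l=L[q]
            fr=l[(l[:,0]<np.percentile(l[:,0],5)+.02)]
            print(n,"front x",np.percentile(l[:,0],[1,3,5,10]).round(4),"y",np.percentile(l[:,1],[2,98]).round(4),q.sum())
E
```

```text
[ 0.40559521 -0.30715812  0.01131577] [-3.14125387e+00  7.51444576e-04  3.01869288e+00] 0.023252092578285 [-1.33876008  0.28248904  6.14583446]
top front x [0.0902 0.0905 0.0907 0.0913] y [-0.1749 -0.0794] 223
top front x [0.0755 0.076  0.0765 0.0769] y [-0.0501  0.0499] 228
side front x [0.0883 0.0887 0.0891 0.0902] y [-0.1788 -0.0757] 494
side front x [0.0768 0.0776 0.0783 0.08  ] y [-0.0523  0.0535] 485
```

View pics/s2c.png

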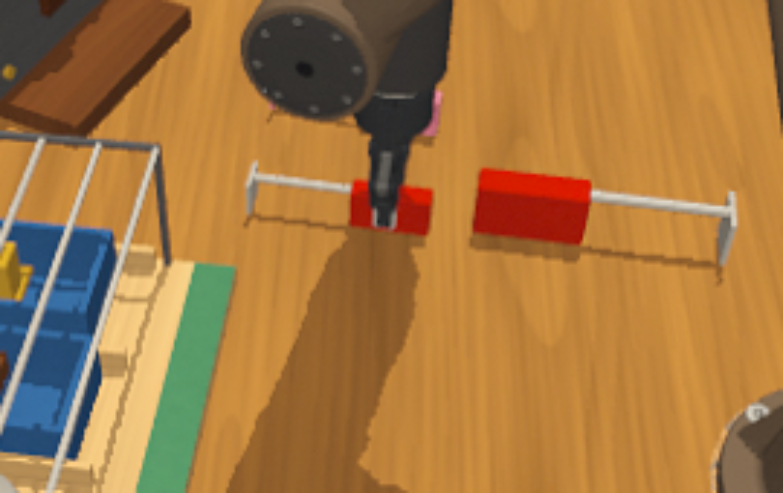

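View pics/w2.png

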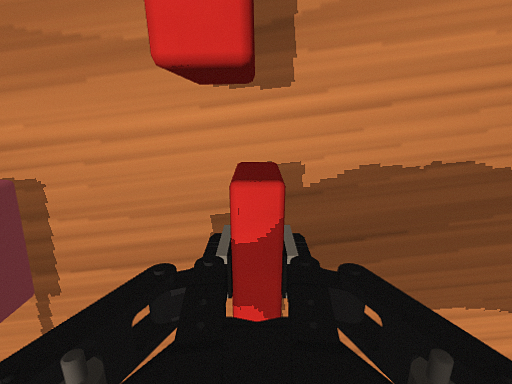

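>>> arm_command:
  delta_pos:
    - [0,0,0.5]
    - [0,0,1.4]
    - [0,0,2.4]
    - [0,0,3.2]
    - [0.3,1,3.2]
    - [0.7,2.3,3.2]
    - [1.1,3.6,3.2]
    - [1.5,4.9,3.2]
    - [1.71,5.58,3.2]
    - [1.71,5.58,3.2]
    - [1.71,5.58,3.2]
  rot:
    - [0,0,0]
    - [0,0,0]
    - [0,0,0]
    - [0,0,0]
    - [0,0,0.1]
    - [0,0,0.3]
    - [0,0,0.5]
    - [0,0,0.62]
    - [0,0,0.62]
    - [0,0,0.62]
    - [0,0,0.62]

```text
time_s: 6.18
tcp_pos: [0.4562, -0.1397, 0.107]
tcp_rot: [3.142, -0.0, 3.073]
contact_force: [-0.1, -0.5, -1.9]
grip_width: 0.0235
```

```bash
python3 - <<'E'
from h import *
i,im,d=shot("side","s3");j,im2,d2=shot("top","t3");s=ctrl.get_state();print(s["tcp_pos"],s["tcp_rot"],s["grip_width"],s["contact_force"])
a=im[90:300,80:350]; cv2.imwrite("pics/s3c.png",cv2.resize(a,None,fx=2.8,fy=2.8))
a=im2[60:260,130:330]; cv2.imwrite("pics/t3c.png",cv2.resize(a,None,fx=3,fy=3))
E
```

```text
[ 0.45612805 -0.14005652  0.10688929] [ 3.14156051e+00 -3.14357090e-04  3.07173729e+00] 0.023610922074126045 [ 0.02501024  0.30317675 -2.42984592]
```

View pics/s3c.png

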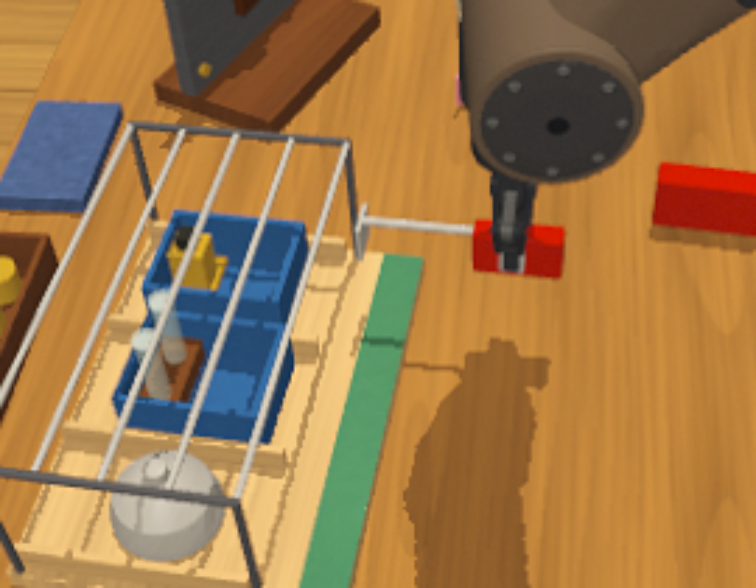

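View pics/t3c.png

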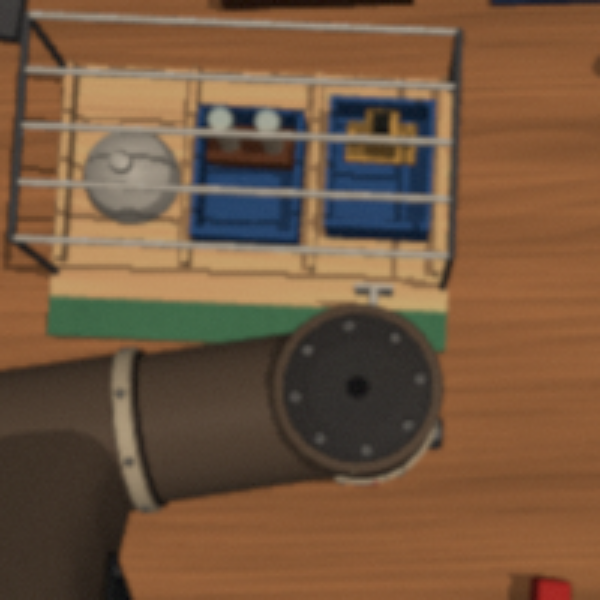

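```bash
python3 - <<'E'
from h import *
O=np.array([.5803,-.021]);y=np.radians(-3.9);Rl=np.array([[np.cos(y),np.sin(y)],[-np.sin(y),np.cos(y)]])
T=ctrl.get_state()["tcp_pos"]
i=ctrl.camera_info("top");im=np.load("t3.npz")["im"];H=hsv(im)
m=(H[...,1]<75)&(H[...,2]>75); m[:152]=0;m[163:]=0;m[:,:245]=0;m[:,266:]=0
v,u=np.nonzero(m);print(u.min(),u.max(),v.min(),v.max(),len(u)); X=ray(i,np.c_[u,v],.139); b=X[v<=v.min()+2]
L=(b[:,:2]-O)@Rl.T; print("blade l min max",L.min(0),L.max(0),"mean",L.mean(0)," TCP l",Rl@(T[:2]-O))
P=np.load("s3.npz")["P"]; r=np.hypot(P[...,0]-T[0],P[...,1]-T[1]); 
for a,bb in((.035,.045),(.045,.06),(.06,.08)):
    q=(r>a)&(r<bb)&(P[...,2]>.15); print(a,np.percentile(P[q][:,2]-T[2],[0,2,10,50]).round(3),q.sum())
h=P[(abs(P[...,2]-T[2]+0)<.06)&(r<.06)]
# bar depth height along
S=np.load("s3.npz");H=hsv(S["im"]);m=(H[...,1]<75)&(H[...,2]>90);m[:165]=0;m[185:]=0;m[:,:205]=0;m[:,250:]=0
p=P[m];p=p[p[:,2]>.05];L=(p[:,:2]-O)@Rl.T;f=np.polyfit(L[:,0],p[:,2],1);print("bar",len(p),L.min(0),L.max(0),p[:,2].min(),p[:,2].max(),np.degrees(np.arctan(f[0])))
E
```

```text
248 260 154 161 48
blade l min max [ 0.01767221 -0.14321275] [ 0.02350262 -0.1104812 ] mean [ 0.01994253 -0.12693527]  TCP l [-0.11578674 -0.12722641]
0.035 [0.048 0.055 0.112 0.436] 507
0.045 [0.053 0.072 0.322 0.419] 1114
0.06 [0.083 0.087 0.097 0.412] 336
bar 159 [-0.19531229 -0.19643403] [0.04481959 0.68116073] 0.05752724522628605 0.9446669120193482 -40.67735711220479
```

>>> arm_command:
  delta_pos:
    - [0.3,-0.02,0]
    - [0.8,-0.05,0]
    - [1.4,-0.1,0]
    - [2,-0.14,0]
    - [2.6,-0.18,0]
    - [3.1,-0.21,0]
    - [3.33,-0.23,0]
    - [3.33,-0.23,0]
    - [3.33,-0.23,0]
  rot:
    - [0,0,0]
    - [0,0,0]
    - [0,0,0]
    - [0,0,0]
    - [0,0,0]
    - [0,0,0]
    - [0,0,0]
    - [0,0,0]
    - [0,0,0]

```text
time_s: 7.4
tcp_pos: [0.5559, -0.1464, 0.1067]
tcp_rot: [3.142, -0.0, 3.072]
contact_force: [-0.5, 0.4, -1.6]
grip_width: 0.0234
```

```bash
python3 - <<'E'
from h import *
i,im,d=shot("side","s4");j,im2,d2=shot("top","t4");s=ctrl.get_state();print(s["tcp_pos"],s["tcp_rot"],s["grip_width"],s["contact_force"])
a=im[90:300,80:350]; b=cv2.resize(a,None,fx=2.4,fy=2.4)
a=im2[80:220,200:300]; c=cv2.resize(a,None,fx=3.6,fy=3.6); c=c[:504]; b=b[:504]
o=np.zeros((504,800,3),np.uint8); o[:,:440]=b[:,:440]; o[:,440:]=c[:,:360]; cv2.imwrite("pics/st4.png",o)
E
```

```text
[ 0.55601186 -0.14637689  0.10696413] [3.14151153e+00 1.24969455e-05 3.07259450e+00] 0.022918738907618162 [-0.08571794 -0.20747221 -2.48321174]
```

View pics/st4.png

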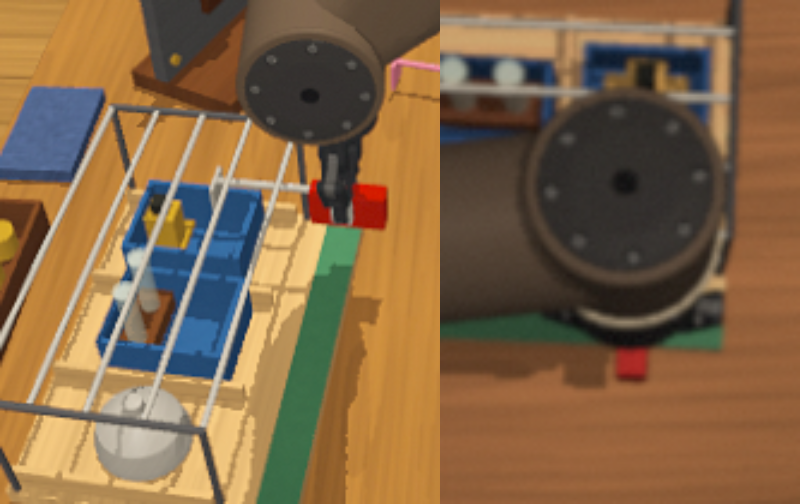

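The bar now runs under the roof and the blade, at (216,180) in the left crop, is over the brush tote. Next I lower it.

>>> arm_command:
  delta_pos:
    - [0,0,-0.2]
    - [0,0,-0.5]
    - [0,0,-0.8]
    - [0,0,-1.1]
    - [0,0,-1.4]
    - [0,0,-1.6]
    - [0,0,-1.65]
    - [0,0,-1.65]
  rot:
    - [0,0,0]
    - [0,0,0]
    - [0,0,0]
    - [0,0,0]
    - [0,0,0]
    - [0,0,0]
    - [0,0,0]
    - [0,0,0]

```text
time_s: 8.5
tcp_pos: [0.5566, -0.1464, 0.0573]
tcp_rot: [-3.142, 0.0, 3.073]
contact_force: [0.2, 0.1, -2.5]
grip_width: 0.0234
```

```bash
python3 - <<'E'
from h import *
i,im,d=shot("side","s5");s=ctrl.get_state();print(s["tcp_pos"],s["tcp_rot"],s["grip_width"],s["contact_force"],s["moment"])
a=im[130:260,110:260]; cv2.imwrite("pics/s5.png",cv2.resize(a,None,fx=4.4,fy=4.4,interpolation=cv2.INTER_CUBIC))
E
```

```text
[ 0.55670159 -0.1464307   0.05755206] [-3.14157886e+00  4.40557317e-04  3.07266606e+00] 0.02347238979923805 [ 0.42109089 -1.00433362 -3.11433633] [ 0.00954825 -0.00224447 -0.00100932]
```

View pics/s5.png

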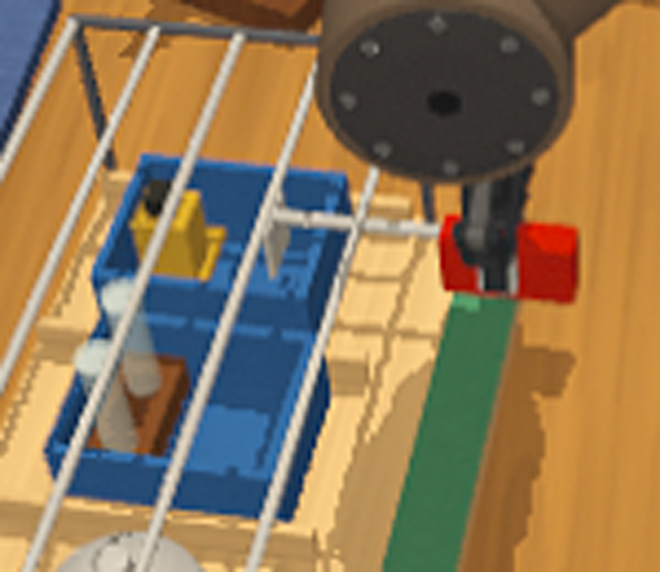

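>>> arm_command:
  delta_pos:
    - [-0.15,0.01,0]
    - [-0.3,0.02,0]
    - [-0.5,0.034,0]
    - [-0.7,0.048,0]
    - [-0.9,0.061,0]
    - [-1.1,0.075,0]
    - [-1.3,0.089,0]
    - [-1.5,0.102,0]
    - [-1.7,0.116,0]
    - [-1.85,0.126,0]
    - [-2,0.136,0]
    - [-2,0.136,0]
  rot:
    - [0,0,0]
    - [0,0,0]
    - [0,0,0]
    - [0,0,0]
    - [0,0,0]
    - [0,0,0]
    - [0,0,0]
    - [0,0,0]
    - [0,0,0]
    - [0,0,0]
    - [0,0,0]
    - [0,0,0]

```text
time_s: 10.05
tcp_pos: [0.4957, -0.1423, 0.0572]
tcp_rot: [-3.142, -0.001, 3.072]
contact_force: [-0.1, 0.4, -2.0]
grip_width: 0.023
```

```bash
python3 - <<'E'
from h import *
i,im,d=shot("side","s6");s=ctrl.get_state();print(s["tcp_pos"],s["tcp_rot"],s["grip_width"],s["contact_force"],s["moment"])
a=im[130:260,110:260]; cv2.imwrite("pics/s6.png",cv2.resize(a,None,fx=4.4,fy=4.4,interpolation=cv2.INTER_CUBIC))
E
```

```text
[ 0.49584704 -0.14234029  0.05720136] [-3.14153626e+00 -1.01038365e-03  3.07251464e+00] 0.023318008429230114 [ 0.0261374   0.53114579 -2.04537283] [-0.04917549  0.02606203  0.03648893]
```

View pics/s6.png

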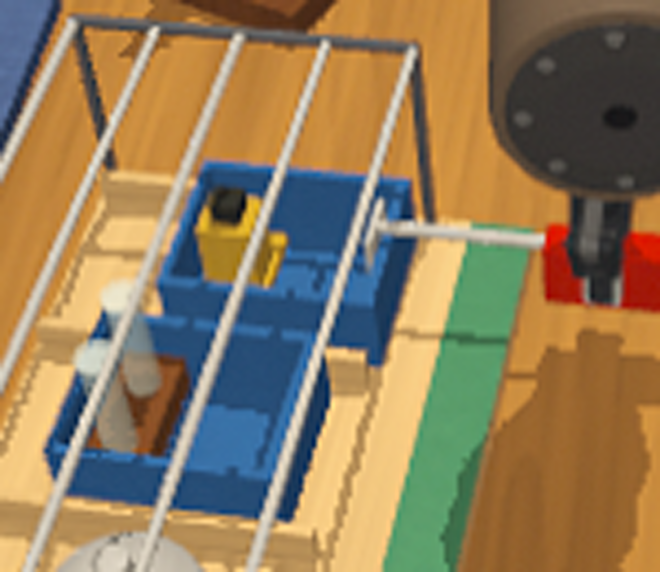

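>>> arm_command:
  delta_pos:
    - [-0.15,0.01,0]
    - [-0.3,0.02,0]
    - [-0.5,0.034,0]
    - [-0.7,0.048,0]
    - [-0.9,0.061,0]
    - [-1.1,0.075,0]
    - [-1.25,0.085,0]
    - [-1.4,0.095,0]
    - [-1.52,0.104,0]
    - [-1.6,0.11,0]
    - [-1.64,0.112,0]
    - [-1.64,0.112,0]
  rot:
    - [0,0,0]
    - [0,0,0]
    - [0,0,0]
    - [0,0,0]
    - [0,0,0]
    - [0,0,0]
    - [0,0,0]
    - [0,0,0]
    - [0,0,0]
    - [0,0,0]
    - [0,0,0]
    - [0,0,0]

```text
time_s: 11.6
tcp_pos: [0.4471, -0.139, 0.0573]
tcp_rot: [-3.142, -0.0, 3.073]
contact_force: [0.7, -1.2, -2.0]
grip_width: 0.0232
```

```bash
cat > chk.py <<'E'
from h import *
O=np.array([.5803,-.021]);y=np.radians(-3.9);Rl=np.array([[np.cos(y),np.sin(y)],[-np.sin(y),np.cos(y)]])
def chk(tag):
  for n in("top","side"):
    i,im,d=shot(n,n[0]+tag);P=np.load(n[0]+tag+".npz")["P"];H=hsv(im)
    b=(H[...,0]>100)&(H[...,0]<125)&(H[...,1]>130)&(P[...,0]>.5)&(P[...,0]<.85)&(abs(P[...,1])<.25)
    X=P[b];L=(X[:,:2]-O)@Rl.T
    for nm,lo,hi in(("brush",-.195,-.067),("tube",-.06,.06)):
        q=(L[:,1]>lo)&(L[:,1]<hi)&(X[:,2]>.066)&(X[:,2]<.085); l=L[q]
        if len(l)<10: continue
        a=l[(l[:,1]<lo+.055)];c=l[l[:,1]>hi-.055]
        print(n,nm,"front x",np.percentile(l[:,0],[1,3,5,10]).round(4),"left/right",*[np.percentile(k[:,0],3).round(4) if len(k)>5 else None for k in(a,c)],"y",np.percentile(l[:,1],[2,98]).round(4))
  s=ctrl.get_state();print(s["time_s"],s["tcp_pos"],s["tcp_rot"],s["grip_width"],s["contact_force"])
  a=im[130:260,110:260]; cv2.imwrite(f"pics/s{tag}c.png",cv2.resize(a,None,fx=4.4,fy=4.4,interpolation=cv2.INTER_CUBIC))
E
python3 -c "from chk import *;chk('7')"
```

```text
top brush front x [0.002  0.0023 0.0024 0.0028] left/right 0.0022 0.0023 y [-0.1754 -0.0779]
top tube front x [0.0757 0.0761 0.0764 0.077 ] left/right 0.0758 0.0767 y [-0.0501  0.05  ]
side brush front x [-0.0004  0.0001  0.0006  0.0027] left/right 0.0003 0.0001 y [-0.1782 -0.0752]
side tube front x [0.077  0.0775 0.078  0.0798] left/right 0.0773 0.078 y [-0.0511  0.0535]
11.7 [ 0.44710619 -0.13898039  0.05726183] [-3.14154227e+00 -4.25638802e-04  3.07258655e+00] 0.023676015873141935 [ 0.51944359 -0.33230337 -2.41533256]
```

View pics/s7c.png

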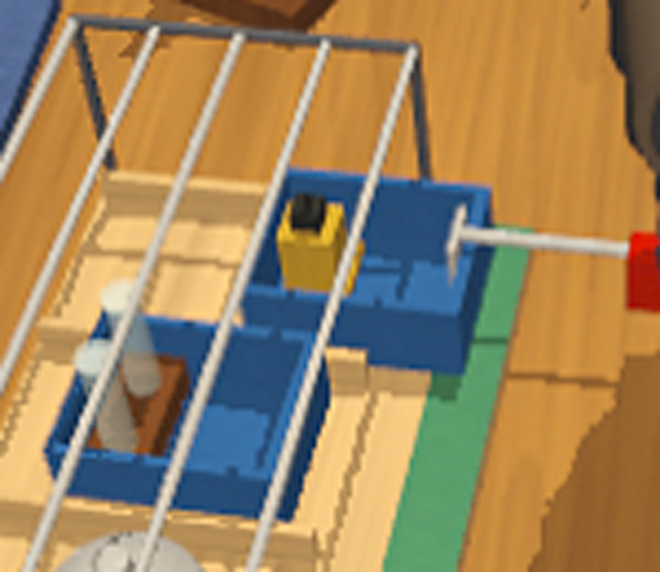

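View pics/t7.png

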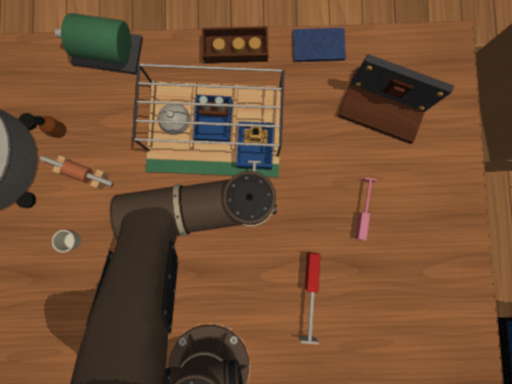

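>>> arm_command:
  delta_pos:
    - [0.14,-0.01,0]
    - [0.27,-0.02,0]
    - [0.27,-0.02,0.2]
    - [0.27,-0.02,0.6]
    - [0.27,-0.02,1.1]
    - [0.27,-0.02,1.6]
    - [0.27,-0.02,1.8]
    - [0,0,1.8]
    - [-0.6,0.04,1.8]
    - [-1.3,0.09,1.8]
    - [-1.9,0.13,1.8]
    - [-2,0.14,1.8]
  rot:
    - [0,0,0]
    - [0,0,0]
    - [0,0,0]
    - [0,0,0]
    - [0,0,0]
    - [0,0,0]
    - [0,0,0]
    - [0,0,0]
    - [0,0,0]
    - [0,0,0]
    - [0,0,0]
    - [0,0,0]

```text
time_s: 13.2
tcp_pos: [0.3854, -0.1347, 0.1112]
tcp_rot: [3.141, -0.0, 3.073]
contact_force: [0.4, 0.5, -1.6]
grip_width: 0.0235
```

```bash
python3 -c "from chk import *;chk('8')"
```

```text
top brush front x [0.0022 0.0024 0.0026 0.0029] left/right 0.0027 0.0023 y [-0.1754 -0.0779]
top tube front x [0.0757 0.0763 0.0765 0.077 ] left/right 0.0759 0.0767 y [-0.0501  0.0501]
side brush front x [-0.0004 -0.0001  0.0003  0.0022] left/right 0.0001 -0.0001 y [-0.179 -0.075]
side tube front x [0.0767 0.0776 0.0781 0.0796] left/right 0.0773 0.0779 y [-0.0507  0.0531]
13.3 [ 0.38710589 -0.1347064   0.11152532] [3.14153978e+00 7.67589043e-04 3.07303831e+00] 0.02304701442305593 [ 0.30314245 -0.3254804  -3.2271716 ]
```

>>> arm_command:
  delta_pos:
    - [0.1,-0.8,0]
    - [0.2,-2,0]
    - [0.3,-3.2,0]
    - [0.45,-4.4,0]
    - [0.55,-5.4,0]
    - [0.6,-5.73,0]
    - [0.6,-5.73,-0.5]
    - [0.6,-5.73,-1.2]
    - [0.6,-5.73,-1.9]
    - [0.6,-5.73,-2.5]
    - [0.6,-5.73,-2.8]
    - [0.6,-5.73,-2.9]
  rot:
    - [0,0,0]
    - [0,0,0]
    - [0,0,0]
    - [0,0,0]
    - [0,0,0]
    - [0,0,0]
    - [0,0,0]
    - [0,0,0]
    - [0,0,0]
    - [0,0,0]
    - [0,0,0]
    - [0,0,0]

```text
time_s: 14.8
tcp_pos: [0.4051, -0.306, 0.0237]
tcp_rot: [3.141, -0.001, 3.073]
contact_force: [-0.1, -0.2, -3.1]
grip_width: 0.0233
```

>>> arm_command:
  delta_pos:
    - [0,0,-0.15]
    - [0,0,-0.28]
    - [0,0,-0.36]
    - [0,0,-0.42]
    - [0,0,-0.42]
    - [0,0,-0.42]
  rot:
    - [0,0,0]
    - [0,0,0]
    - [0,0,0]
    - [0,0,0]
    - [0,0,0]
    - [0,0,0]

```text
time_s: 15.55
tcp_pos: [0.4054, -0.3067, 0.0118]
tcp_rot: [-3.142, 0.0, 3.073]
contact_force: [0.3, -0.4, -2.1]
grip_width: 0.0233
```

>>> arm_command:
  delta_pos:
    - [0,0,-0.02]
    - [0,0,-0.03]
    - [0,0,-0.03]
  rot:
    - [0,0,0]
    - [0,0,0]
    - [0,0,0]

```text
time_s: 15.92
tcp_pos: [0.4054, -0.3067, 0.0113]
tcp_rot: [-3.141, 0.0, 3.073]
contact_force: [-2.6, 2.3, 4.8]
grip_width: 0.0231
```

```bash
python3 - <<'E'
from h import *
i,im,d=shot("side","s9");s=ctrl.get_state();print(s["tcp_pos"],s["contact_force"])
a=im[110:230,200:360]; cv2.imwrite("pics/s9.png",cv2.resize(a,None,fx=4.4,fy=4.4,interpolation=cv2.INTER_CUBIC))
E
```

```text
[ 0.40537855 -0.30673309  0.0113227 ] [-1.85195819  1.72146503  5.36158714]
```

View pics/s9.png

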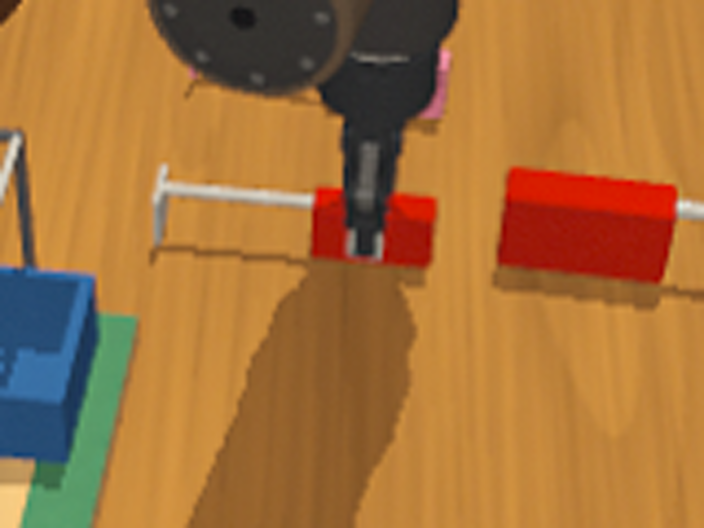

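The hook is seated: the vertical force went from -2 to +5 N. I open the jaws and lift away.

>>> arm_command:
  delta_pos:
    - [0,0,0]
    - [0,0,0]
    - [0,0,0]
    - [0,0,0]
    - [0,0,0]
    - [0,0,0]
    - [0,0,0]
  rot:
    - [0,0,0]
    - [0,0,0]
    - [0,0,0]
    - [0,0,0]
    - [0,0,0]
    - [0,0,0]
    - [0,0,0]
  jaw: 75

```text
time_s: 16.85
tcp_pos: [0.4053, -0.3067, 0.0108]
tcp_rot: [3.142, -0.0, 3.073]
contact_force: [-0.4, 1.1, 0.2]
grip_width: 0.075
```

>>> arm_command:
  delta_pos:
    - [0,0,0.3]
    - [0,0,0.8]
    - [0,0,1.6]
    - [0,0,2.8]
    - [0,0,4]
    - [0,0,5.2]
    - [0,0,6]
    - [0,0,6]
    - [0,0,6]
    - [0,0,6]
  rot:
    - [0,0,0]
    - [0,0,0]
    - [0,0,0]
    - [0,0,0]
    - [0,0,0]
    - [0,0,0]
    - [0,0,0]
    - [0,0,0]
    - [0,0,0]
    - [0,0,0]

```text
time_s: 18.1
tcp_pos: [0.4048, -0.3065, 0.1903]
tcp_rot: [3.141, -0.001, 3.073]
contact_force: [1.1, 1.3, -0.4]
grip_width: 0.0751
```

```bash
python3 - <<'E'
from chk import *
chk('10'); shot("wrist","w10")
a=cv2.imread("pics/s10.png")[90:300,110:370]; cv2.imwrite("pics/s10d.png",cv2.resize(a,None,fx=2.8,fy=2.8))
z=np.load("s10.npz");P=z["P"];H=hsv(z["im"]);red=((H[...,0]<6)|(H[...,0]>174))&(H[...,1]>180)&(H[...,2]>70)&(P[...,0]>.35)&(P[...,0]<.46)&(P[...,1]<-.2)&(P[...,1]>-.4)
p=P[red];print(p.mean(0),np.percentile(p[:,2],[1,99]),red.sum())
E
```

```text
top brush front x [0.0062 0.0066 0.0084 0.009 ] left/right 0.0063 0.0276 y [-0.1755 -0.0787]
top tube front x [0.0759 0.0762 0.0766 0.077 ] left/right 0.076 0.0768 y [-0.0498  0.0497]
side brush front x [-0.0005  0.      0.0003  0.0024] left/right 0.0001 0.0001 y [-0.1786 -0.0753]
side tube front x [0.0771 0.0777 0.0785 0.0798] left/right 0.0774 0.078 y [-0.0508  0.0529]
18.2 [ 0.4048733  -0.30653578  0.19015615] [ 3.14127076e+00 -1.42357920e-03  3.07256589e+00] 0.07483517484582028 [-0.20707426  0.31664166  0.02183343]
[ 0.40151334 -0.29840063  0.03336357] [0.00655287 0.04990686] 414
```

View pics/s10d.png

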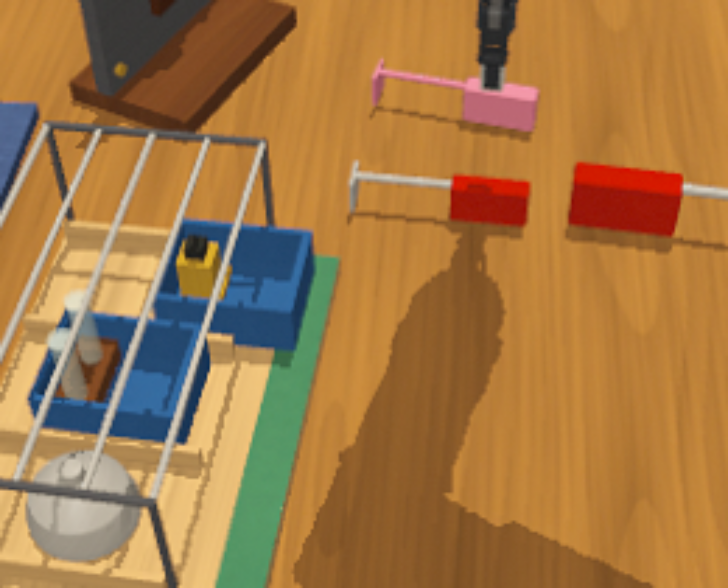

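View pics/w10.png

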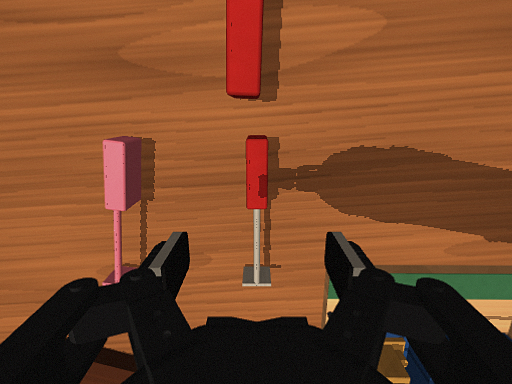

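The red hook stands upright at (257,170) in the wrist view, with its blade at (257,275) and the fingers well clear. The side view shows the brush tote's front over the green strip.

```bash
python3 -c "
from cell import ctrl
print(ctrl.hand_in())"
```

```text
the job is handed in; nothing more can be done
None
```

The job is done and handed in, at about 18 s on the robot's clock. I gripped the small red hook and hooked its blade inside the front lip of the brush-holder tote. I dragged that tote about 90 mm straight out, then set the hook down where it had first stood, released it and lifted clear.

- **Brush tote:** its front face stands about 0–2 mm behind the middle of the green strip and is square to it. My last top-view reading showed 6 mm or more, which I put down to the arm blocking that view. The side view and the earlier top view agreed on 0–2 mm.
- **Tube tote:** it has not moved; its front stayed at about 76–78 mm in the ledge frame throughout.
- **Hook:** it stands upright on its handle at about (0.40, −0.307) m, clear of the ledge. The vertical force rose from −2 to +5 N as it touched the bench before I opened the jaws. The gripper is about 0.19 m above the bench and touching nothing.
- **Forces:** the highest reading I saw between moves was about 7 N.

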